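# Load a row of dropper bottles into the mixing station

### The arm

A 6-joint arm with a two-finger parallel gripper is mounted at the origin on a cart in front of the work surface, level with it; the furniture and walls round the work are solid. World frame = base frame: x ahead of the robot, y to its left, z up, the work surface at z = 0. Lengths are in m, angles in rad, forces in N, time in s.
With the tool pointing down it reaches from about 0.3 to 0.875 m from the base axis. Payload 6.4 kg.
Tool frame: the origin (TCP) lies at the very end of the fingers, on their centre line; the grasp point (between the pads) lies 19 mm behind it; z points along the fingers, y is the line along which they close (so a half turn about z gives the same grasp; the last joint's range is limited). The gripper opens to 88 mm and grips with 3 to 60 N. Pads are 18 mm wide; open, the fingers measure 123 mm over their backs; the gripper's body (75 mm by 187 mm) begins 45 mm behind the grasp point.
Start: joints at [-1.438, 0.181, 1.607, -0, 1.354, -0.206], TCP at [0.191, -0.542, 0.239] pointing down, gripper open.
Joint ranges: [-2.99, 2.99], [-0.89, 2.07], [0.3, 2.58], [-1.14, 4.28], [0, 2.63], [-3.12, 3.12]. Speed limits (rad/s): [2.57, 2.57, 3.01, 3.14, 3.14, 3.14].

### API

Orientations are given as a rotation vector (axis times angle).
In Python, from station import status, cams, sign_off gives the robot as it stands.
- The arm moves only by the tool arm_command, never from a script. Its argument "series" is a list that holds one entry, the list of rows, each a list of 6 numbers: the shift along the world's x, y, z in mm, then the turn, a rotation vector about the world's x, y, z in degrees. In form: [[[dx, dy, dz, wx, wy, wz], ...]]. A call has exactly 5 rows; each row is the pose to reach, as a shift and turn from the pose commanded when the call began; what a row does not reach only later rows make up. A row lasts 1/8 s, in which the tool goes at most 62.5 mm and 10.7 degrees, less where a joint would pass 70% of its speed; a pose out of reach is approached as far as the arm can. A call with a gripper value outside its range is refused whole. "fingers" is the finger opening in mm, from 0 to 88.1, set as the call begins (left out, the last holds). The fingers move at their own pace and stop on an object; "squeeze" is the grip in N (left out, the last holds). Time passes only in rows, so rows that repeat a pose let the fingers close, or fill a call up. It gives the time, the measured TCP pose, the force, the opening and the grip force at its end, in the units of the state.
- status.sense(): the state, without advancing time (a new reading comes with each control period).
- cams.read_camera(name): name is "scene" or "top" or "wrist"; returns the picture (400x640x3 uint8, red, green, blue); there is no depth.
- cams.calibration(name): a dict with "K" (3x3 intrinsics, pixels), "world_to_cam" (4x4, takes a point from world to camera coordinates). Camera axes: x right, y down, z forward; pixel columns grow to the right and rows downward; lengths in m; the calibration is good to about 2 mm. A picture is of the moment at which its call begins: read the wrist's pose just before it. calibration takes no time and is no camera call; for the wrist camera it gives the pose at the moment of the call.
- sign_off(): hands the job in; it is judged then, once.
The state is a dict: "t": time; "joint_positions": joint angles; "qvel": joint speeds; "joint_torque": joint torques, N m; "eef_pos": TCP position; "tcp_rot": TCP orientation; "wrist_force": force on the tool from outside, world axes, zero at the start; "torque": the same for the moment, N m; "width": finger opening in m; "grasp_force": force on a finger pad.
Only numpy, scipy, OpenCV 4.12 (cv2) and the standard library are available. Lean on these libraries where they do the work, as an engineer would, in place of code of your own. Each camera call takes 0.05 s, during which the arm holds its last target. There are 200 camera calls.

### The job

With the pusher from the left of the laptop, push the four dropper bottles as one straight, closed row into the bay of the mixing station until all four stand upright against its back wall; do not touch the bottles with the gripper. Then draw the pusher back right out of the bay and leave it standing on the desk, and last turn the dial to the four-dot mark. Do not disturb the petri dish, the eraser or the tape roll.

Things in the scene. Friction and masses are not known exactly. Their poses are not given: they have to be found in the camera images.
- station: fixed white mixing station, right on the desk; origin on the desk at the middle of the bay's back wall. x points into the bay (away from the robot), y left, z up. Bay open to -x, floor is the desk; back wall at x = 0, 45 mm high. Behind it the housing (100 deep, 150 wide, 45 mm high) with the dial on top. Bottles seated against the wall have centres at x = -14.5 mm
- bay_mouth (a point): middle of the bay's mouth, 62 mm before the back wall, 18 mm above the desk. The bay's aluminium cheeks are 36 mm high, 8 mm thick; inner faces 134 mm apart (y = +/-67) from the back wall to x = -32 mm, then flaring to about 153 mm apart at their ends at x = -62 mm. Four bottles side by side (116 to 120 mm) fit with about 14 mm to spare; one that meets a cheek slides in along the flare
- pusher: loose 200 g aluminium pusher left of the laptop: straight blade 112 mm long (along y), 35 high, 6 thick, on a flat foot (60 mm wide, back to x = -30 mm), with an upright black grip 20 x 20 mm, top 85 mm above the underside. Origin on the underside below the grip's axis; x points from grip to the pushing face at x = +42 mm; z up. Grip it from above, either way round
- blade (a point): middle of the pusher's pushing face, 42 mm ahead of the grip's axis, 17.5 mm above the underside.
- dial (a joint): black bar dial on the housing, rad, grows clockwise from above, -0.05 to 3.72, click stops each 0.611: 0 bar mark, 0.611 one dot, 1.222 two, 1.833 three, 2.443 four, 3.054 five, 3.665 six. White pointer's direction in the station's frame, counter-clockwise from +x, is 1.833 minus this. Springs into the nearest stop when let go; turns with under 0.1 N m
- dial_grip (a point): on the dial's axis (station frame x = 50 mm, y = 0), 63 mm above the desk. The grip bar is 38 mm long (along the pointer), 12 mm wide, 52 to 72 mm above the desk; a round skirt 40 mm in diameter lies below it. Necks of seated bottles, 72 mm high, stand about 54 mm before this axis
- bottle_1: amber glass dropper bottle with black bulb cap, upright: body 29 mm diameter to a shoulder at 46 mm, neck and bulb at most 20 mm diameter to 72 mm; about 60 g; origin at the centre of its underside, z up along it. The leftmost of the row of four, which stands nearly touching (centres 30 mm apart) in front of the bay.
- bottle_2: amber glass dropper bottle with black bulb cap, upright: body 29 mm diameter to a shoulder at 46 mm, neck and bulb at most 20 mm diameter to 72 mm; about 60 g; origin at the centre of its underside, z up along it. Second from the left in the row.
- bottle_3: amber glass dropper bottle with black bulb cap, upright: body 29 mm diameter to a shoulder at 46 mm, neck and bulb at most 20 mm diameter to 72 mm; about 60 g; origin at the centre of its underside, z up along it. Third from the left in the row.
- bottle_4: amber glass dropper bottle with black bulb cap, upright: body 29 mm diameter to a shoulder at 46 mm, neck and bulb at most 20 mm diameter to 72 mm; about 60 g; origin at the centre of its underside, z up along it. The rightmost of the row (at -y of the others).
- petri_dish: bystander: covered glass petri dish, 61 mm diameter, 14 mm high, left of the laptop; origin at the centre of its underside.
- eraser: bystander: eraser in a sleeve, 21 x 46 x 12 mm, to the right of the row; origin at the centre of its underside.
- tape_roll: bystander: roll of tape lying flat, 94 mm diameter, 48 mm high, behind the laptop; origin at the centre of its underside.

How it is judged:
On the way, in this order (a step that is already met when the one before it is completed fails the run):
1. the pusher is picked up (height (world z) of pusher above 0.02 m), for 0.1 s.
2. all four bottles stand against the back wall of the bay, the dial not yet at four dots (x of bottle_1 in the frame of station between -0.0205 and 0 m and x of bottle_2 in the frame of station between -0.0205 and 0 m and x of bottle_3 in the frame of station between -0.0205 and 0 m and x of bottle_4 in the frame of station between -0.0205 and 0 m and y of bottle_1 in the frame of station between -0.062 and 0.062 m and y of bottle_2 in the frame of station between -0.062 and 0.062 m and y of bottle_3 in the frame of station between -0.062 and 0.062 m and y of bottle_4 in the frame of station between -0.062 and 0.062 m and angle between each of bottle_1, bottle_2, bottle_3, bottle_4's own z axis and vertical below 0.12 rad and height (world z) of each of bottle_1, bottle_2, bottle_3, bottle_4 below 0.008 m and not (value of joint dial between 2.32346 and 2.56346 rad)), for 0.2 s.
3. the pusher stands released on the desk, out of the bay, the bottles still home and the dial not yet at four dots (all of step 2 and (x of blade in the frame of station below -0.062 m or y of blade in the frame of station above 0.15 m or y of blade in the frame of station below -0.15 m) and angle between pusher's own z axis and vertical below 0.12 rad and height (world z) of pusher below 0.008 m and linear speed of pusher below 0.02 m/s and contact force between the fingers and pusher below 0.3 N), for 0.2 s.
4. the dial is at the four-dot mark (value of joint dial between 2.32346 and 2.56346 rad), for 0.2 s.
At the end, for the whole second after the job is handed in: All four bottles stand upright in the bay, each within 6 mm of the back wall and at rest; the pusher stands upright and released on the desk with its blade out of the bay (62 mm or more from the back wall, or beside the station); the dial is within 0.12 rad of the four-dot stop (all of step 4 and x of bottle_1 in the frame of station between -0.0205 and 0 m and x of bottle_2 in the frame of station between -0.0205 and 0 m and x of bottle_3 in the frame of station between -0.0205 and 0 m and x of bottle_4 in the frame of station between -0.0205 and 0 m and y of bottle_1 in the frame of station between -0.062 and 0.062 m and y of bottle_2 in the frame of station between -0.062 and 0.062 m and y of bottle_3 in the frame of station between -0.062 and 0.062 m and y of bottle_4 in the frame of station between -0.062 and 0.062 m and angle between each of bottle_1, bottle_2, bottle_3, bottle_4, pusher's own z axis and vertical below 0.12 rad and height (world z) of each of bottle_1, bottle_2, bottle_3, bottle_4, pusher below 0.008 m and (x of blade in the frame of station below -0.062 m or y of blade in the frame of station above 0.15 m or y of blade in the frame of station below -0.15 m) and linear speed of each of pusher, bottle_1, bottle_2, bottle_3, bottle_4 below 0.02 m/s and contact force between the fingers and pusher below 0.3 N); the robot touches nothing.
It fails at once if the row splays: neighbouring bottles drift more than 12 mm apart (horizontal distance between bottle_1 and bottle_2 above 0.041 m or horizontal distance between bottle_2 and bottle_3 above 0.041 m or horizontal distance between bottle_3 and bottle_4 above 0.041 m).
It fails at once if the row buckles: a bottle slips about 15 mm out of line with those beside it (horizontal distance between bottle_1 and bottle_3 below 0.05 m or horizontal distance between bottle_2 and bottle_4 below 0.05 m).
It fails at once if a bottle tips over (angle between any of bottle_1, bottle_2, bottle_3, bottle_4's own z axis and vertical above 0.5 rad).
It fails at once if the gripper or the arm touches a bottle (contact force between any of the fingers, the arm and bottle_1 above 1 N or contact force between any of the fingers, the arm and bottle_2 above 1 N or contact force between any of the fingers, the arm and bottle_3 above 1 N or contact force between any of the fingers, the arm and bottle_4 above 1 N).
It fails at once if the petri dish, the eraser or the tape roll is moved by more than 20 mm (distance of any of petri_dish, eraser, tape_roll from where it was at the start of the episode above 0.02 m).
It also fails if it takes over 58 s, if anything falls off the work surface, if the arm or the gripper's body presses on something with over 40 N, if the wrist force passes 120 N, or if a joint passes its speed limit or range.

## Working session

There is one attempt and no reset: what is moved stays moved. The work goes in short steps, Python scripts to look and compute and a tool call to move; the robot and the scene stay as the last step left them, time stands still between calls to the robot, and variables do not carry over. Pictures are saved under pics/ and viewed, at most 10 in all, crops included, and the job is handed in when it is done.

Besides the shell and the picture viewer there is one more tool, called by a JSON object that holds its "name" and its "arguments", one argument or row to a line. arm_command: Moves the arm, as the interface text tells. Its arguments: {"type":"object","properties":{"series":{"type":"array"},"fingers":{"type":"number"},"squeeze":{"type":"number"}},"required":["series"]}

```bash
mkdir -p pics
python3 - <<'E'
from station import status,cams
import cv2
s=status.sense();print({k:s[k] for k in('t','eef_pos','tcp_rot','width')})
for n in('scene','top'):
    cv2.imwrite(f'pics/{n}0.png',cams.read_camera(n)[:,:,::-1])
    c=cams.calibration(n);print(n,c['K'],c['world_to_cam'])
E
```

```text
{'t': 0.0, 'eef_pos': array([ 0.19106301, -0.54177599,  0.23782337]), 'tcp_rot': array([-3.09494962e+00, -5.29341679e-01, -1.40016989e-04]), 'width': 0.08774605409846267}
scene [[396.06029061   0.         316.59617992]
 [  0.         396.06029061 196.12344351]
 [  0.           0.           1.        ]] [[ 0.84781008 -0.53024457  0.0076651  -0.48173115]
 [-0.34466085 -0.56194952 -0.75194523  0.16351143]
 [ 0.40302228  0.63486489 -0.65918102  1.07638661]
 [ 0.          0.          0.          1.        ]]
top [[403.11856478   0.         314.71145556]
 [  0.         403.11856478 196.17303899]
 [  0.           0.           1.        ]] [[-2.54081526e-02 -9.99677140e-01  2.01382169e-04 -8.70886148e-02]
 [-9.98698846e-01  2.53743769e-02 -4.42352358e-02  5.21304166e-01]
 [ 4.42158440e-02 -1.32505576e-03 -9.99021123e-01  1.23942392e+00]
 [ 0.00000000e+00  0.00000000e+00  0.00000000e+00  1.00000000e+00]]
```

View pics/top0.png

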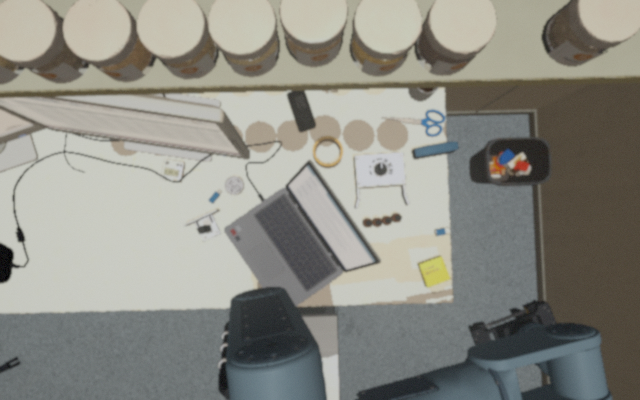

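View pics/scene0.png

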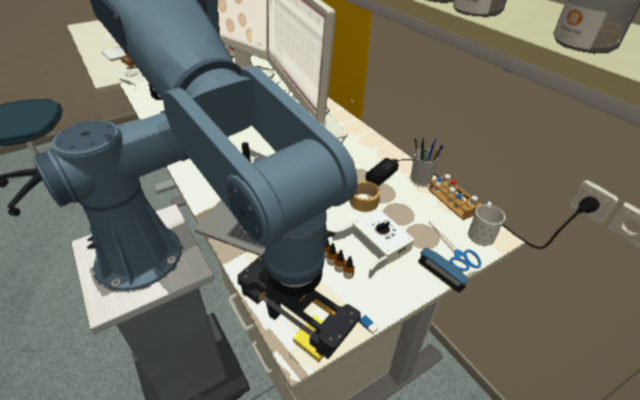

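The top view shows the station around (380,168) with its bay opening toward the robot, and the bottles around (368–398,221). It also shows the pusher at (205,228), petri dish (235,185), tape roll (327,152), eraser (440,232), and the laptop in between with its screen raised. In the scene view the arm hides the pusher. I'll enlarge both regions.

```bash
cat > h.py <<'E'
import numpy as np,cv2
from station import status,cams
def proj(n,P,c=None):
    c=c or cams.calibration(n);P=np.atleast_2d(P);q=(c['world_to_cam'][:3,:3]@P.T).T+c['world_to_cam'][:3,3]
    q=q@c['K'].T;return q[:,:2]/q[:,2:]
def back(n,uv,z,c=None):
    c=c or cams.calibration(n);R=c['world_to_cam'][:3,:3];t=c['world_to_cam'][:3,3];o=-R.T@t
    uv=np.atleast_2d(uv).astype(float);d=np.c_[uv,np.ones(len(uv))]@np.linalg.inv(c['K']).T@R
    return o+d*((z-o[2])/d[:,2])[:,None]
E
python3 - <<'E'
import cv2,numpy as np
from h import *
i=cv2.imread('pics/top0.png')
a=cv2.resize(i[165:245,180:250],(350*800//700,457),interpolation=cv2.INTER_CUBIC)
b=cv2.resize(i[145:240,350:435],(400,447),interpolation=cv2.INTER_CUBIC)
b=cv2.copyMakeBorder(b,0,10,0,0,0)
cv2.imwrite('pics/z.png',np.hstack([a,b]))
print(back('top',[(205,228),(235,185),(380,168),(310,165),(380,270),(368,221),(398,218)],0.03))
E
```

```text
[[ 0.42956917  0.23632415  0.03      ]
 [ 0.55852765  0.14277189  0.03      ]
 [ 0.59948399 -0.30265145  0.03      ]
 [ 0.61417234 -0.08826179  0.03      ]
 [ 0.28902016 -0.29253442  0.03      ]
 [ 0.43822848 -0.26078697  0.03      ]
 [ 0.44503348 -0.35255178  0.03      ]]
```

View pics/z.png

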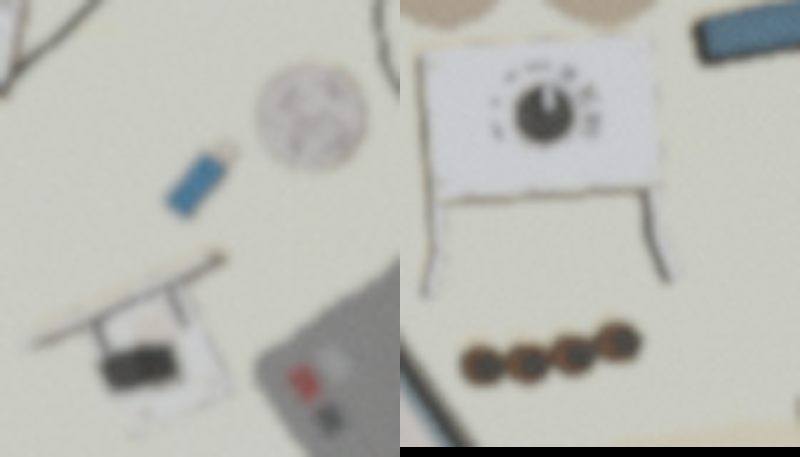

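Enlarged top view: the pusher's blade runs from (32,345) to (222,258), so it faces away from the robot with about 25° of yaw, and its grip is near (140,368). The caps run from (482,365) to (619,342), tilted a few degrees more than the bay. The dial pointer points up at about (547,95). The laptop screen's corner is close to the bottles. Next I'll use the wrist camera from above.

{"name": "arm_command", "arguments": {
  "series": [
    [[0,0,60,0,0,0],[30,30,110,0,0,0],[60,60,130,0,0,0],[90,100,140,0,0,0],[120,140,140,0,0,0]]
  ]
}}

```text
t: 0.72
eef_pos: [0.312, -0.4013, 0.3795]
tcp_rot: [3.095, 0.529, 0.001]
wrist_force: [0.7, -0.8, -0.5]
width: 0.0881
grasp_force: 0.0
```

Run:
```python
from h import *
s=status.sense();c=cams.calibration('wrist');cv2.imwrite('pics/w1.png',cams.read_camera('wrist')[:,:,::-1])
np.savez('w1.npz',K=c['K'],world_to_cam=c['world_to_cam']);R=c['world_to_cam'][:3,:3]
print(s['eef_pos'],s['t'],-R.T@c['world_to_cam'][:3,3],R[2],c['K'])
i=cams.read_camera('top');cv2.imwrite('pics/t1.png',i[:,:,::-1])
```

```text
[ 0.31198355 -0.40130627  0.37954626] 0.725 [ 0.38293659 -0.37634072  0.52610894] [-0.27347925 -0.09724791 -0.95694929] [[358.58346579   0.         323.36828104]
 [  0.         358.58346579 197.3873537 ]
 [  0.           0.           1.        ]]
```

View pics/w1.png

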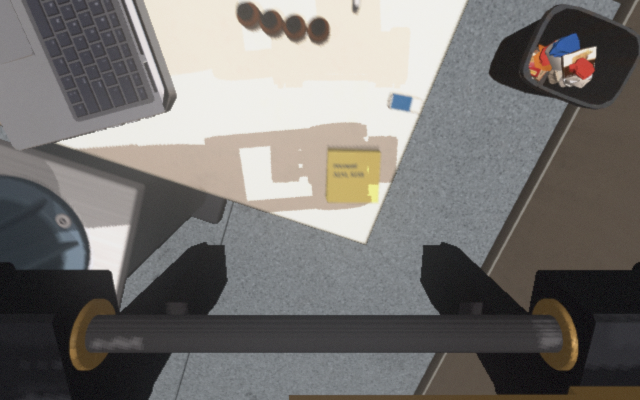

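The first wrist view sees the caps at (249,16), (272,23), (295,28) and (318,30). The camera looks backward under the tool, so I'll move further forward.

{"name": "arm_command", "arguments": {
  "series": [
    [[45,10,10,0,0,0],[90,30,20,0,0,0],[140,50,20,0,0,0],[190,60,20,0,0,0],[230,70,20,0,0,0]]
  ]
}}

```text
t: 1.45
eef_pos: [0.5425, -0.3323, 0.3978]
tcp_rot: [-3.096, -0.53, 0.001]
wrist_force: [-0.9, -0.6, 0.9]
width: 0.0884
grasp_force: 0.0
```

```bash
cat > shot.py <<'E'
import sys
from h import *
n=sys.argv[1];s=status.sense();c=cams.calibration('wrist');cv2.imwrite(f'pics/{n}.png',cams.read_camera('wrist')[:,:,::-1])
np.savez(n+'.npz',**{k:c[k] for k in('K','world_to_cam')})
print(s['t'],s['eef_pos'],s['tcp_rot'],s['width'],s['wrist_force'])
E
python3 shot.py w2
```

```text
1.45 [ 0.5425301  -0.33232755  0.39779817] [-3.09596767e+00 -5.29945195e-01  1.26339085e-03] 0.08838239292603775 [-0.86169964 -0.5736601   0.86602293]
```

View pics/w2.png

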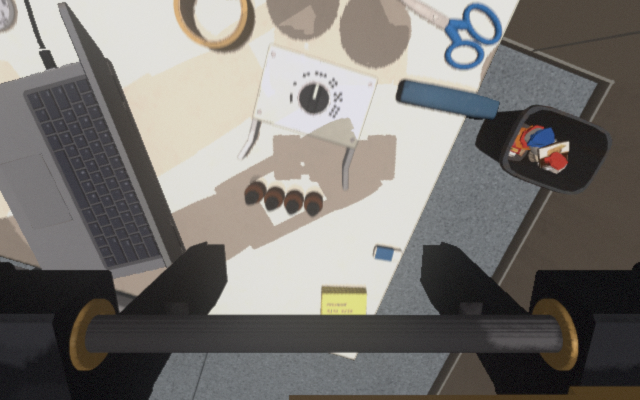

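Second wrist view: housing top corners are at about (272,46), (376,74), (354,147) and (252,113), with the dial at (315,98). The caps run from about (251,197) to (314,208), and the edge of the laptop lid runs from (65,5) to (185,255).

Run:
```python
from h import *
C={n:dict(np.load(n+'.npz')) for n in('w1','w2')};C['top']=cams.calibration('top')
def P(n):return C[n]['K']@C[n]['world_to_cam'][:3]
def tri(a,b,ua,ub):
    X=cv2.triangulatePoints(P(a),P(b),np.array(ua,float).T,np.array(ub,float).T);return (X[:3]/X[3]).T
h=back('top',np.array([[0,0]]),0)
w2=[(272,46),(376,74),(354,147),(252,113)]
h=back('',w2,.045,C['w2']);print('housing w2',h.round(4),h.mean(0))
z=lambda u,v:(350+(u-400)/4.706,145+v/4.706)
ht=back('',[z(418,50),z(660,38),z(662,188),z(440,200)],.045,C['top']);print('top',ht.round(4),ht.mean(0))
print('dial', back('',[(315,98)],.072,C['w2']),back('',[z(545,115)],.072,C['top']))
# caps blobs
for n,sl in(('w1',(0,0,55,225,345)),('w2',(0,175,225,235,335)),('t1',(0,205,235,355,410))):
    im=cv2.imread(f'pics/{n}.png').max(2);_,r0,r1,c0,c1=sl
    s=cv2.resize(im[r0:r1,c0:c1],None,fx=5,fy=5,interpolation=cv2.INTER_CUBIC)
    cv2.imwrite(f'pics/c_{n}.png',s)
    m=(s<60).astype(np.uint8);k=cv2.connectedComponentsWithStats(m)
    print(n,[(round(c0+x/5,1),round(r0+y/5,1),int(a[4])) for (x,y),a in zip(k[3][1:],k[2][1:]) if a[4]>60])
i=[cv2.imread(f'pics/c_{n}.png') for n in('w1','w2','t1')]
W=max(x.shape[1] for x in i);cv2.imwrite('pics/c.png',np.vstack([cv2.copyMakeBorder(x,0,4,0,W-x.shape[1],0) for x in i]))
print([x.shape for x in i])
print('lid z.2',back('',[(65,5),(185,255)],.2,C['w2']))
```

```text
housing w2 [[ 0.6406 -0.2271  0.045 ]
 [ 0.6535 -0.3663  0.045 ]
 [ 0.5537 -0.3734  0.045 ]
 [ 0.5509 -0.2262  0.045 ]] [ 0.59965082 -0.29826832  0.045     ]
top [[ 0.6375 -0.222   0.045 ]
 [ 0.6413 -0.3782  0.045 ]
 [ 0.5444 -0.3761  0.045 ]
 [ 0.5403 -0.2333  0.045 ]] [ 0.59090038 -0.30240499  0.045     ]
dial [[ 0.59876593 -0.30090966  0.072     ]] [[ 0.59051708 -0.29795708  0.072     ]]
w1 []
w2 []
t1 []
[(275, 600, 3), (250, 500, 3), (150, 275, 3)]
lid z.2 [[ 0.60413016 -0.0738949   0.2       ]
 [ 0.40608877 -0.22544456  0.2       ]]
```

View pics/c.png

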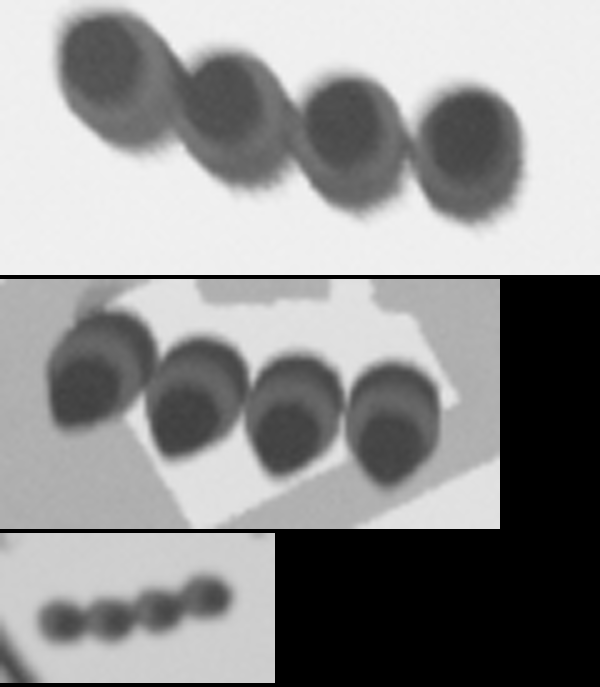

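The cap and body outlines are clear in both views. I'll triangulate cap centres and check them against the base circles at z=0.

Run:
```python
from h import *
C={n:dict(np.load(n+'.npz')) for n in('w1','w2')};C['top']=cams.calibration('top')
P=lambda n:C[n]['K']@C[n]['world_to_cam'][:3]
def tri(a,b,ua,ub):
    X=cv2.triangulatePoints(P(a),P(b),np.array(ua,float).T,np.array(ub,float).T);return (X[:3]/X[3]).T
f=lambda p,o:np.array(p)/5.+o-.4
c1=f([(103,57),(225,97),(343,122),(465,137)],(225,0))
c2=f([(88,105),(186,136),(290,150),(390,162)],(235,175))
ct=f([(63,89),(111,86),(159,77),(207,63)],(355,205))
print('caps tri',tri('w1','w2',c1,c2).round(4))
print('caps tri w1-top',tri('w1','top',c1,ct).round(4))
print('caps tri w2-top',tri('w2','top',c2,ct).round(4))
b1=f([(137,103),(470,170)],(225,0));b2=f([(107,83),(393,130)],(235,175))
print('base',back('',b1,0,C['w1']).round(4),back('',b2,0,C['w2']).round(4))
# housing refine: fit rectangle by optimisation against w2 corners
from scipy.optimize import least_squares
w2=np.array([(272,46),(376,74),(354,147),(252,113)])
L=np.array([(.1,.075),(.1,-.075),(0,-.075),(0,.075)])
def pts(p,z):R=np.array([[np.cos(p[2]),-np.sin(p[2])],[np.sin(p[2]),np.cos(p[2])]]);return np.c_[L@R.T+p[:2],np.full(4,z)]
r=least_squares(lambda p:(proj('',pts(p,.045),C['w2'])-w2).ravel(),[.55,-.3,.05]);print(r.x,r.fun.round(1))
zz=np.array([(350+(u-400)/4.706-.4,145+v/4.706-.4) for u,v in[(418,50),(660,38),(662,188),(440,200)]])
r=least_squares(lambda p:(proj('',pts(p,.045),C['top'])-zz).ravel(),[.55,-.3,.05]);print(r.x,r.fun.round(1))
i=cv2.imread('pics/w2.png')[25:215,225:425];cv2.imwrite('pics/s.png',cv2.resize(i,(800,760),interpolation=cv2.INTER_CUBIC)[:590])
```

```text
caps tri [[ 0.4371 -0.2579  0.0427]
 [ 0.4382 -0.2882  0.0439]
 [ 0.443  -0.3176  0.0412]
 [ 0.4496 -0.3468  0.0418]]
caps tri w1-top [[ 0.4354 -0.2568  0.044 ]
 [ 0.4368 -0.2864  0.0409]
 [ 0.4413 -0.3156  0.0412]
 [ 0.4486 -0.3451  0.0398]]
caps tri w2-top [[ 0.4341 -0.2579  0.033 ]
 [ 0.4349 -0.2876  0.0329]
 [ 0.4394 -0.3181  0.0278]
 [ 0.4472 -0.3473  0.0317]]
base [[ 0.4338 -0.258   0.    ]
 [ 0.4478 -0.3472  0.    ]] [[ 0.4314 -0.2584  0.    ]
 [ 0.4468 -0.3486  0.    ]]
[ 0.54926597 -0.30107952  0.05058209] [-3.4 -5.5  3.1  1.6  1.6  1.1 -1.1  3.8]
[ 0.54218452 -0.30286903  0.03264341] [ 1.2 -0.3 -0.8 -0.6  1.   0.3 -1.4  0.6]
```

View pics/s.png

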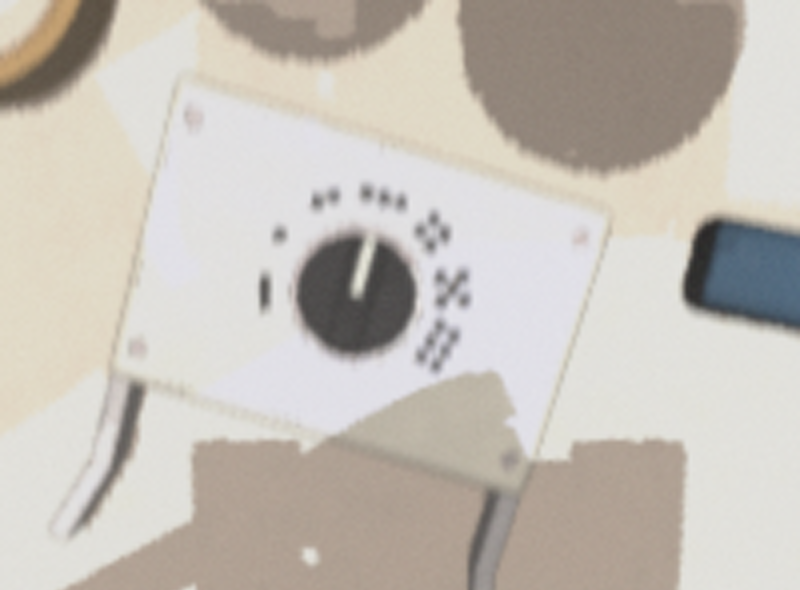

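The dial pointer is at three dots, so it needs one click clockwise. Refined housing corners are (183,78), (607,213), (520,490) and (115,372) in this 4x crop.

Run:
```python
from h import *
from scipy.optimize import least_squares
c=dict(np.load('w2.npz'))
w2=np.array([(183,78),(607,213),(520,490),(115,372)])/4+(225,25)-.4
L=np.array([(.1,.075),(.1,-.075),(0,-.075),(0,.075)])
def pts(p,z):R=np.array([[np.cos(p[2]),-np.sin(p[2])],[np.sin(p[2]),np.cos(p[2])]]);return np.c_[L@R.T+p[:2],np.full(4,z)]
r=least_squares(lambda p:(proj('',pts(p,.045),c)-w2).ravel(),[.55,-.3,.05]);print(r.x,r.fun.round(1))
r=least_squares(lambda p:(proj('',pts(p,p[3]),c)-w2).ravel(),[.55,-.3,.05,.045]);print(r.x,r.fun.round(1))
print('dial',back('',[(355/4+225-.4,294/4+25-.4)],.06,c), 'cheek ends',back('',[(62/4+225,533/4+25)],.036,c))
# lid: triangulate right-near corner w1/w2 (w1 ~ (172,103), w2 ~ (185,258))
P=lambda n:(lambda q:q['K']@q['world_to_cam'][:3])(dict(np.load(n+'.npz')))
X=cv2.triangulatePoints(P('w1'),P('w2'),np.array([[172.],[103.]]),np.array([[184.],[257.]]));print('lid corner',(X[:3]/X[3]).T)
```

```text
[ 0.54740201 -0.3021      0.05432536] [-1.7 -1.7  2.7 -0.8  1.2  2.3 -2.2  1. ]
[ 0.54709581 -0.30158758  0.05396549  0.02556349] [ 0.   0.2  0.2 -0.3 -0.3  0.2  0.1 -0.1]
dial [[ 0.59755247 -0.29875546  0.06      ]] cheek ends [[ 0.48330191 -0.22682078  0.036     ]]
lid corner [[ 0.29548609 -0.18520666  0.02089214]]
```

Run:
```python
from h import *
C={n:dict(np.load(n+'.npz')) for n in('w1','w2')};C['top']=cams.calibration('top')
P=lambda n:C[n]['K']@C[n]['world_to_cam'][:3]
def tri(a,b,ua,ub):
    X=cv2.triangulatePoints(P(a),P(b),np.array(ua,float).T,np.array(ub,float).T);return (X[:3]/X[3]).T
print(tri('w2','top',[(184,257),(66,4)],[(379,265),(309,163)]))
print(tri('w1','top',[(174,100)],[(379,265)]))
print('pusher', back('top',[(180+140/5.714,165+368/5.714)],.085), back('top',[(180+32/5.714,165+345/5.714),(180+222/5.714,165+258/5.714)],.035))
```

```text
[[ 0.34313184 -0.24481811  0.15738211]
 [ 0.60084886 -0.08640879  0.21742736]]
[[ 0.33009531 -0.26124701  0.21428153]]
pusher [[0.42705352 0.22286687 0.085     ]] [[0.4391415  0.29371468 0.035     ]
 [0.48276039 0.1921437  0.035     ]]
```

The lid's top edge is about 0.2 m up, from (0.33,-0.255) to (0.60,-0.085). I'll cross above it to the pusher and turn so the fingers close along the pusher's x.

{"name": "arm_command", "arguments": {
  "series": [
    [[-20,60,10,0,0,10],[-45,120,20,0,0,20],[-70,180,20,0,0,30],[-95,240,20,0,0,40],[-117,300,20,0,0,50]]
  ]
}}

```text
t: 2.12
eef_pos: [0.4268, -0.0419, 0.4183]
tcp_rot: [-2.578, -1.794, 0.0]
wrist_force: [1.1, 0.5, 0.5]
width: 0.0881
grasp_force: 0.0
```

{"name": "arm_command", "arguments": {
  "series": [
    [[0,60,0,0,0,10],[0,120,-20,0,0,20],[0,180,-50,0,0,30],[0,240,-80,0,0,39],[0,292,-100,0,0,44]]
  ]
}}

```text
t: 2.75
eef_pos: [0.4278, 0.2474, 0.3185]
tcp_rot: [1.72, 2.628, -0.001]
wrist_force: [0.9, -0.5, 0.3]
width: 0.0882
grasp_force: 0.0
```

{"name": "arm_command", "arguments": {
  "series": [
    [[0,0,0,0,0,0],[0,0,0,0,0,0],[0,0,0,0,0,0],[0,0,0,0,0,0],[0,0,0,0,0,0]]
  ]
}}

```text
t: 3.38
eef_pos: [0.4285, 0.2456, 0.3204]
tcp_rot: [1.726, 2.624, 0.001]
wrist_force: [0.3, -0.1, -1.2]
width: 0.0884
grasp_force: 0.0
```

```bash
python3 shot.py w3; python3 -c "
from h import *
print(status.sense()['joint_positions'].round(2),cams.calibration('wrist')['world_to_cam'][2])"
```

```text
3.375 [0.4284545  0.24561621 0.32036158] [1.72637335e+00 2.62392613e+00 1.06718907e-03] 0.08844990176240233 [ 0.27098918 -0.13570993 -1.16371023]
[ 0.28 -0.06  1.7   0.    1.5  -0.13] [ 0.11569322 -0.26603381 -0.95699587  0.48426239]
```

View pics/w3.png

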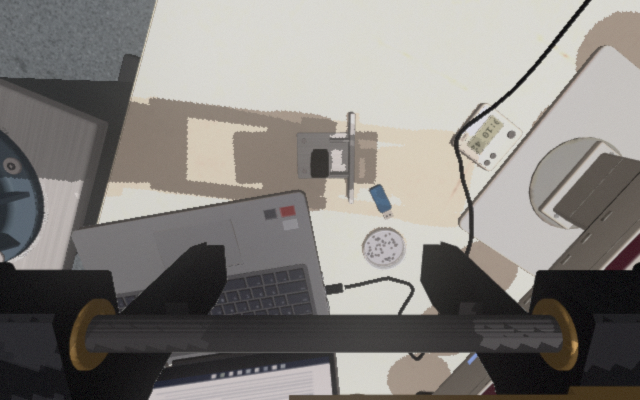

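The third wrist view shows the pusher lined up with the image: blade top edge at column ~352, rows 112–203, and the grip at about (319,164). I'll take the rest numerically.

Run:
```python
from h import *
c=dict(np.load('w3.npz'));t=cams.calibration('top')
im=cv2.imread('pics/w3.png');g=im.max(2)
m=((g<45)).astype(np.uint8)[130:200,290:346];k=cv2.connectedComponentsWithStats(m)
for a,b in zip(k[2][1:],k[3][1:]):
    if a[4]>40:print('dark',a+np.array([290,130,0,0,0]),b+(290,130))
np.set_printoptions(linewidth=200)
print(g[146:184:2,305:336:2])
print(g[108:120,352],g[196:210,352],g[140,340:362])
T=cv2.imread('pics/t1.png').max(2);print(T[222:236,194:214])
e=back('',[(351.5,112),(352,203)],.035,c);print(e,np.linalg.norm(e[1]-e[0]))
d=e[0]-e[1];print('yaw n',np.degrees(np.arctan2(-d[0],d[1])) )
P=lambda q:q['K']@q['world_to_cam'][:3]
print('grip',back('',[(319.5,168)],.085,c))
```

```text
[[121 122 120 124 124 121 122 121 121 121 122 120 121 123 122 124]
 [123 122 127 127 117 115 114 115 116 115 115 122 125 127 126 138]
 [123 125 123 121  66  55  55  58  57  53  60  91 121 141 192 203]
 [125 122 124  94  53  56  56  56  51  54  55  64 123 156 207 207]
 [121 121 122  70  54  55  56  55  54  55  54  60 123 192 202 203]
 [123 120 122  63  53  55  53  56  52  56  55  59 117 150 204 205]
 [122 120 117  58  54  57  54  50  52  55  56  55 121 130 202 205]
 [123 120 118  57  54  52  57  52  55  52  56  56 119 140 200 202]
 [121 120 117  58  55  55  52  55  58  57  56  57 120 129 196 204]
 [122 122 116  56  56  55  55  57  56  56  55  61 120 145 205 205]
 [119 118 115  54  54  54  53  54  57  55  58  58 118 145 202 202]
 [117 118 115  58  57  54  59  57  54  55  59  59 119 156 199 199]
 [116 121 113  58  56  55  56  55  54  59  56  57 118 181 185 188]
 [114 120 115  59  57  57  55  56  52  56  56  59 106  98  92  91]
 [121 122 117  58  50  53  56  54  56  58  59  56 107  96  99 100]
 [120 122 121  83  56  57  57  55  60  54  59  75 123 117 119 117]
 [119 122 125 120 118 117 11
[... 993 characters left out ...]
6  71  67  66  67  72  78 110 154 188 200]
 [208 205 191 161 117  89  75  76  78  74  71  71  70  75  79  93 116 154 184 199]
 [207 205 198 178 142 101  80  79  79  81  85  88  93 102 112 127 147 166 186 196]
 [207 207 204 191 163 124 107 103 103 113 125 135 138 142 152 166 178 185 195 198]
 [207 208 206 199 183 159 147 145 150 159 170 176 179 179 183 192 198 200 202 201]
 [207 207 206 203 198 189 180 184 185 193 196 200 199 200 202 204 205 206 204 202]
 [208 208 208 206 205 201 198 199 202 203 203 203 204 207 207 206 207 206 204 200]]
[[0.43995011 0.30358328 0.035     ]
 [0.48730088 0.20185486 0.035     ]] 0.11220858924025327
yaw n 24.96021714562227
grip [[0.42799391 0.23718961 0.085     ]]
```

{"name": "arm_command", "arguments": {
  "series": [
    [[0,-9,-50,0,0,2],[0,-9,-110,0,0,2],[0,-9,-165,0,0,2],[0,-9,-200,0,0,2],[0,-9,-200,0,0,2]]
  ]
}}

```text
t: 4.05
eef_pos: [0.4259, 0.2366, 0.1175]
tcp_rot: [-1.677, -2.652, 0.007]
wrist_force: [0.3, -0.8, -0.4]
width: 0.0883
grasp_force: 0.0
```

```bash
python3 shot.py w4
```

```text
4.05 [0.42588589 0.23657573 0.11746544] [-1.67685356 -2.65173922  0.0070741 ] 0.08827269113246865 [ 0.32048642 -0.84378929 -0.42114065]
```

View pics/w4.png

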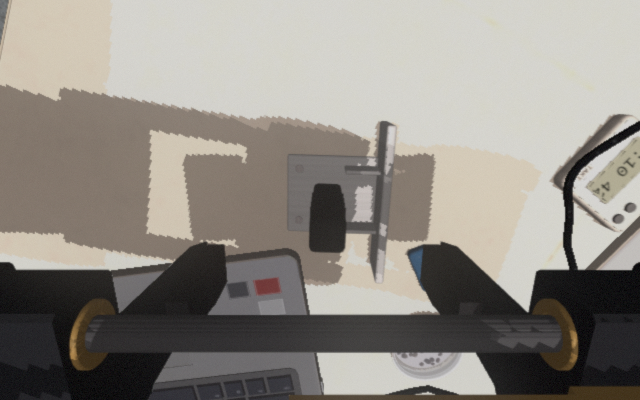

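Close view: the grip top is at about (327,234), between the fingers, with fingertips at columns 225 and 420.

Run:
```python
from h import *
c=dict(np.load('w4.npz'));d=dict(np.load('w3.npz'));P=lambda q:q['K']@q['world_to_cam'][:3]
g=cv2.imread('pics/w4.png').max(2)
print(np.where(g[235,290:370]<80)[0][[0,-1]]+290,np.where(g[160:275,327]<80)[0][[0,-1]]+160,g[200:250:3,327])
print(back('',[(327.5,234)],.085,c))
X=cv2.triangulatePoints(P(c),P(d),np.array([[327.5],[234.]]),np.array([[319.5],[168.]]));print((X[:3]/X[3]).T)
e=back('',[(388,125),(381,280)],.035,c);print(e,np.linalg.norm(e[0]-e[1]));q=e[0]-e[1];print(np.degrees(np.arctan2(-q[0],q[1])))
s=status.sense();print(proj('',[s['eef_pos']],c))
```

```text
[309 344] [184 251] [39 39 37 40 38 38 40 42 43 42 44 44 46 46 47 49 47]
[[0.4278614  0.23757809 0.085     ]]
[[0.42818374 0.2368188  0.08303814]]
[[0.43949912 0.30185956 0.035     ]
 [0.48701765 0.20338938 0.035     ]] 0.10933611740334591
25.760454057575476
[[326.94423803 264.63868671]]
```

{"name": "arm_command", "arguments": {
  "series": [
    [[2,0,-25,0,0,0],[2,0,-50,0,0,0],[2,0,-69,0,0,0],[2,0,-69,0,0,0],[2,0,-69,0,0,0]]
  ],
  "fingers": 88
}}

```text
t: 4.72
eef_pos: [0.4316, 0.2379, 0.0528]
tcp_rot: [1.677, 2.654, 0.004]
wrist_force: [-0.1, 0.9, -0.5]
width: 0.0885
grasp_force: 0.0
```

{"name": "arm_command", "arguments": {
  "series": [
    [[0,0,0,0,0,0],[0,0,0,0,0,0],[0,0,0,0,0,0],[0,0,0,0,0,0],[0,0,0,0,0,0]]
  ],
  "fingers": 10,
  "squeeze": 45
}}

```text
t: 5.35
eef_pos: [0.43, 0.2374, 0.0508]
tcp_rot: [-1.678, -2.656, 0.0]
wrist_force: [-0.2, 0.1, -0.7]
width: 0.0399
grasp_force: 0.0
```

{"name": "arm_command", "arguments": {
  "series": [
    [[0,0,0,0,0,0],[0,0,0,0,0,0],[0,0,3,0,0,0],[0,0,15,0,0,0],[0,0,40,0,0,0]]
  ]
}}

```text
t: 5.98
eef_pos: [0.4291, 0.2371, 0.0909]
tcp_rot: [-1.678, -2.654, 0.003]
wrist_force: [0.8, -0.4, -2.4]
width: 0.0196
grasp_force: 44.8
```

The pusher is lifted. At the push start the wrist camera, on the tool's +x side, would overlap the laptop lid, so I'll set the pusher down and regrip it half a turn round to put the camera on the right.

{"name": "arm_command", "arguments": {
  "series": [
    [[-15,14,0,0,0,8],[-29,27,0,0,0,15],[-29,27,-25,0,0,15],[-29,27,-40,0,0,15],[-29,27,-40,0,0,15]]
  ]
}}

```text
t: 6.6
eef_pos: [0.401, 0.2643, 0.0506]
tcp_rot: [-1.318, -2.851, 0.001]
wrist_force: [-0.2, 0.1, -2.6]
width: 0.02
grasp_force: 44.9
```

{"name": "arm_command", "arguments": {
  "series": [
    [[0,0,0,0,0,0],[0,0,0,0,0,0],[0,0,0,0,0,0],[0,0,0,0,0,0],[0,0,30,0,0,0]]
  ],
  "fingers": 88
}}

```text
t: 7.22
eef_pos: [0.3992, 0.2637, 0.0794]
tcp_rot: [-1.316, -2.849, 0.005]
wrist_force: [0.9, 0.5, -0.4]
width: 0.0678
grasp_force: 0.0
```

{"name": "arm_command", "arguments": {
  "series": [
    [[0,0,50,0,0,-8],[0,0,75,0,0,-18],[0,0,75,0,0,-28],[0,0,75,0,0,-38],[0,0,75,0,0,-48]]
  ]
}}

```text
t: 7.85
eef_pos: [0.401, 0.2644, 0.156]
tcp_rot: [2.369, 2.063, 0.0]
wrist_force: [-0.4, -0.7, -0.2]
width: 0.088
grasp_force: 0.0
```

{"name": "arm_command", "arguments": {
  "series": [
    [[0,0,0,0,0,-10],[0,0,0,0,0,-20],[0,0,0,0,0,-30],[0,0,0,0,0,-40],[0,0,0,0,0,-50]]
  ]
}}

```text
t: 8.48
eef_pos: [0.4009, 0.2644, 0.1559]
tcp_rot: [-3.019, -0.868, -0.0]
wrist_force: [-1.4, 0.7, 0.6]
width: 0.0879
grasp_force: 0.0
```

{"name": "arm_command", "arguments": {
  "series": [
    [[0,0,0,0,0,-10],[0,0,0,0,0,-20],[0,0,0,0,0,-30],[0,0,0,0,0,-40],[0,0,0,0,0,-50]]
  ]
}}

```text
t: 9.1
eef_pos: [0.401, 0.2644, 0.1559]
tcp_rot: [3.103, -0.489, -0.0]
wrist_force: [-1.0, -0.4, -0.2]
width: 0.0882
grasp_force: 0.0
```

{"name": "arm_command", "arguments": {
  "series": [
    [[0,0,0,0,0,-10],[0,0,0,0,0,-20],[0,0,0,0,0,-30],[0,0,0,0,0,-32],[0,0,0,0,0,-32]]
  ]
}}

```text
t: 9.72
eef_pos: [0.401, 0.2644, 0.1559]
tcp_rot: [-2.854, 1.314, -0.0]
wrist_force: [0.1, -0.8, 0.6]
width: 0.0879
grasp_force: 0.0
```

```bash
python3 shot.py w5; python3 -c "
from h import *
print(status.sense()['joint_positions'].round(2))
i=cv2.imread('pics/w5.png');cv2.imwrite('pics/w5c.png',np.hstack([i,cv2.resize(cams.read_camera('top')[160:260,160:240,::-1],(160,200)).repeat(2,0)]))"
```

```text
9.725 [0.40100071 0.26437058 0.15588471] [-2.85367031e+00  1.31377445e+00 -4.12683279e-05] 0.08792272051491468 [ 0.0921086  -0.77103648  0.56921721]
[0.34 0.06 1.92 0.   1.16 2.77]
```

{"name": "arm_command", "arguments": {
  "series": [
    [[0,0,-40,0,0,0],[0,0,-80,0,0,0],[0,0,-105,0,0,0],[0,0,-105,0,0,0],[0,0,-105,0,0,0]]
  ],
  "fingers": 60
}}

```text
t: 10.45
eef_pos: [0.4017, 0.2646, 0.0518]
tcp_rot: [-2.852, 1.316, -0.001]
wrist_force: [-0.5, 0.3, -0.3]
width: 0.0606
grasp_force: 0.0
```

{"name": "arm_command", "arguments": {
  "series": [
    [[0,0,0,0,0,0],[0,0,0,0,0,0],[0,0,0,0,0,0],[0,0,0,0,0,0],[0,0,0,0,0,0]]
  ],
  "fingers": 8,
  "squeeze": 45
}}

```text
t: 11.08
eef_pos: [0.401, 0.2644, 0.0509]
tcp_rot: [2.852, -1.317, -0.0]
wrist_force: [-1.1, -0.4, 2.6]
width: 0.0198
grasp_force: 44.9
```

{"name": "arm_command", "arguments": {
  "series": [
    [[0,0,10,0,0,0],[0,0,40,0,0,0],[0,0,90,0,0,0],[0,0,150,0,0,0],[0,0,200,0,0,0]]
  ]
}}

```text
t: 11.7
eef_pos: [0.4009, 0.2644, 0.2535]
tcp_rot: [-2.851, 1.317, -0.002]
wrist_force: [0.5, 0.9, -3.0]
width: 0.0196
grasp_force: 44.9
```

{"name": "arm_command", "arguments": {
  "series": [
    [[0,-20,50,0,0,-8],[-8,-70,95,0,0,-16],[-16,-130,97,0,0,-24],[-24,-190,97,0,0,-32],[-34,-250,97,0,0,-36]]
  ]
}}

```text
t: 12.32
eef_pos: [0.3661, 0.0129, 0.3483]
tcp_rot: [-2.303, 2.137, -0.002]
wrist_force: [1.5, -0.3, -1.7]
width: 0.0196
grasp_force: 44.9
```

{"name": "arm_command", "arguments": {
  "series": [
    [[0,-60,0,0,0,0],[0,-120,0,0,0,0],[0,-180,0,0,0,0],[0,-240,0,0,0,0],[0,-300,0,0,0,0]]
  ]
}}

```text
t: 12.95
eef_pos: [0.3663, -0.2874, 0.3482]
tcp_rot: [-2.304, 2.135, -0.001]
wrist_force: [0.6, -0.1, -1.8]
width: 0.0197
grasp_force: 44.9
```

{"name": "arm_command", "arguments": {
  "series": [
    [[0,-20,0,0,0,0],[0,-23,0,0,0,0],[0,-23,0,0,0,0],[0,-23,0,0,0,0],[0,-23,0,0,0,0]]
  ]
}}

```text
t: 13.58
eef_pos: [0.3674, -0.3076, 0.3482]
tcp_rot: [2.307, -2.132, 0.001]
wrist_force: [0.8, -0.9, -3.2]
width: 0.02
grasp_force: 44.9
```

```bash
python3 shot.py w6; python3 -c "
from h import *
i=cv2.imread('pics/w6.png');cv2.imwrite('pics/w6b.png',cv2.resize(i,(800,500),interpolation=cv2.INTER_CUBIC))
c=dict(np.load('w6.npz'));print(proj('',[(.435,-.258,0),(.448,-.347,0),(.547,-.3015,.045),(.597,-.299,.06),(.33,-.255,.21)],c)*1.25)"
```

```text
13.575 [ 0.36736306 -0.30761172  0.34822802] [ 2.30700235e+00 -2.13234571e+00  1.11716422e-03] 0.019957900537356535 [ 0.8288471  -0.88964883 -3.2051783 ]
[[341.52794514 220.56335906]
 [332.60490407 139.29619129]
 [225.59000666 180.45179057]
 [167.98335986 181.26424439]
 [452.32319975 307.59289732]]
```

View pics/w6b.png

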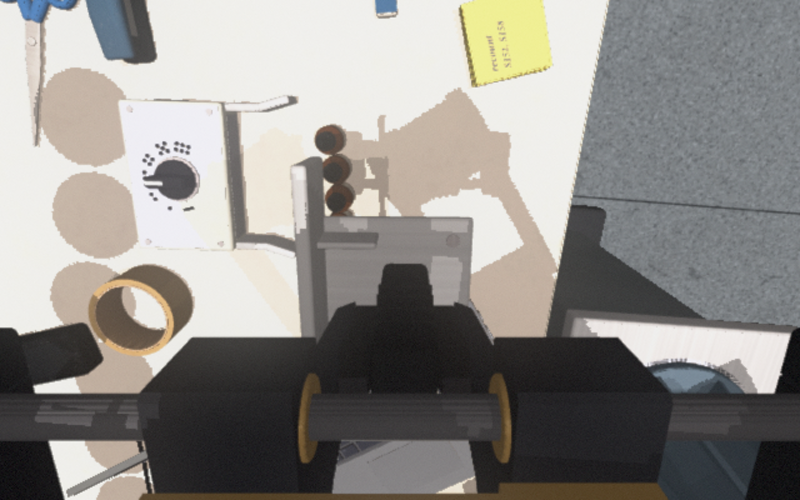

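The bottles match the estimate: b4's base is at about (333,139), b2's cap at (333,202), and the blade hides b1. Housing corners are near (120,101), (222,104), (235,250) and (130,248), and the tape roll is well clear. I'll refit the station from this view.

Run:
```python
from h import *
from scipy.optimize import least_squares
c6=dict(np.load('w6.npz'));c2=dict(np.load('w2.npz'))
# order: back-left(+x,+y), back-right, front-right, front-left ; in w6 image: left=+x, up=-y
w6=np.array([(130,248),(120,101),(222,104),(234,250)])/1.25-.1
w2=np.array([(183,78),(607,213),(520,490),(115,372)])/4+(225,25)-.4
L=np.array([(.1,.075),(.1,-.075),(0,-.075),(0,.075)])
def pts(p,z):R=np.array([[np.cos(p[2]),-np.sin(p[2])],[np.sin(p[2]),np.cos(p[2])]]);return np.c_[L@R.T+p[:2],np.full(4,z)]
for nm,f in(('w6',lambda p:(proj('',pts(p,.045),c6)-w6).ravel()),('w6 freez',lambda p:(proj('',pts(p,p[3]),c6)-w6).ravel()),
  ('both',lambda p:np.r_[(proj('',pts(p,.045),c6)-w6).ravel(),(proj('',pts(p,.045),c2)-w2).ravel()])):
    r=least_squares(f,[.55,-.3,.05,.045]);print(nm,r.x.round(4),r.fun.round(1))
u=lambda p:np.array(p)/1.25-.1
print('b4,b3 base', back('',u([(333,139),(340,170)]),0,c6),'caps.055',back('',u([(328,139),(335,170),(337,199)]),.055,c6))
print('cheek ends', back('',u([(296,100),(300,246)]),.036,c6))
print('dial',back('',u([(179,180)]),.06,c6))
print('blade top', back('',u([(297,168)]),status.sense()['eef_pos'][2]-.051+.035,c6))
```

```text
w6 [ 0.5457 -0.2996  0.0186  0.045 ] [ 4.2 -0.  -2.2 -2.6  0.6  0.3 -2.5  2.8]
w6 freez [ 0.5481 -0.299   0.0192  0.0402] [ 4.5 -0.7 -1.7 -2.   0.2  0.8 -2.9  2. ]
both [ 0.5464 -0.3007  0.035   0.045 ] [ 4.6  0.4 -3.7 -2.2 -1.  -0.7 -2.1  2.  -1.2 -2.   2.5  1.1 -0.3  3.6
 -3.1  0.3]
b4,b3 base [[ 0.44772483 -0.34746427  0.        ]
 [ 0.43899073 -0.31494294  0.        ]] caps.055 [[ 0.4442291  -0.3509851   0.055     ]
 [ 0.43656094 -0.32207118  0.055     ]
 [ 0.43360891 -0.29360152  0.055     ]]
cheek ends [[ 0.47941553 -0.38415512  0.036     ]
 [ 0.47385442 -0.23575546  0.036     ]]
dial [[ 0.58636705 -0.30119336  0.06      ]]
blade top [[ 0.41043338 -0.35980682  0.33215621]]
```

{"name": "arm_command", "arguments": {
  "series": [
    [[-2,0,-50,0,0,0],[-2,0,-105,0,0,0],[-2,0,-160,0,0,0],[-2,0,-210,0,0,0],[-2,0,-240,0,0,0]]
  ]
}}

```text
t: 14.25
eef_pos: [0.3643, -0.3071, 0.1055]
tcp_rot: [-2.305, 2.133, 0.005]
wrist_force: [1.1, 0.2, -1.3]
width: 0.0197
grasp_force: 44.9
```

{"name": "arm_command", "arguments": {
  "series": [
    [[0,0,-20,0,0,0],[0,0,-40,0,0,0],[0,0,-52,0,0,0],[0,0,-55,0,0,0],[0,0,-55,0,0,0]]
  ]
}}

```text
t: 14.88
eef_pos: [0.3653, -0.3089, 0.0533]
tcp_rot: [2.305, -2.134, 0.001]
wrist_force: [0.3, 0.5, -2.6]
width: 0.0194
grasp_force: 44.9
```

```bash
python3 shot.py w7
```

```text
14.875 [ 0.36533376 -0.30890555  0.05332902] [ 2.30540955e+00 -2.13397386e+00  1.20722183e-03] 0.019446274602642786 [ 0.27512132  0.45587608 -2.55386575]
```

{"name": "arm_command", "arguments": {
  "series": [
    [[4,0,0,0,0,0],[9,0,0,0,0,0],[14,1,0,0,0,0],[19,1,0,0,0,0],[24,1,0,0,0,-0.5]]
  ]
}}

```text
t: 15.55
eef_pos: [0.3891, -0.3075, 0.0528]
tcp_rot: [2.296, -2.144, -0.001]
wrist_force: [-2.0, -1.0, -1.2]
width: 0.0195
grasp_force: 44.9
```

{"name": "arm_command", "arguments": {
  "series": [
    [[5,0,0,0,0,-0.5],[10,1,0,0,0,-1],[15,1,0,0,0,-1],[20,1,0,0,0,-1],[25,1,0,0,0,-1]]
  ]
}}

```text
t: 16.18
eef_pos: [0.4143, -0.3065, 0.0528]
tcp_rot: [-2.277, 2.164, 0.0]
wrist_force: [-1.9, -0.0, -1.6]
width: 0.0198
grasp_force: 44.9
```

{"name": "arm_command", "arguments": {
  "series": [
    [[5,0,0,0,0,-0.5],[10,1,0,0,0,-1],[15,1,0,0,0,-1],[20,1,0,0,0,-1],[24,1,0,0,0,-1]]
  ]
}}

```text
t: 16.8
eef_pos: [0.4384, -0.3056, 0.0528]
tcp_rot: [-2.258, 2.184, 0.0]
wrist_force: [-1.5, 0.1, -1.1]
width: 0.0197
grasp_force: 44.9
```

```bash
python3 shot.py w8; python3 -c "
from h import *
i=cams.read_camera('top')[:,:,::-1];cv2.imwrite('pics/t8.png',i)
r=i[190:222:2,360:404:3].max(2);print(r)"
```

```text
16.8 [ 0.4383598  -0.30557142  0.05281783] [-2.25826422e+00  2.18390635e+00  4.53232341e-05] 0.019660506458796065 [-1.51926102  0.14321629 -1.11341053]
[[195 204 204 204 205 163  94  91  97  88  84  90  92  87 106]
 [198 207 206 206 202 124  86  93  88  89  86  87  88  80  92]
 [198 206 206 205 177 112  86  84  85  88  87  85  78  88 110]
 [202 205 205 199 154 135  88  88  87  86  87  79  76 102 127]
 [201 200 184 184 150 117  89  85  81  79  83  73  95 114 132]
 [198 165 112 119 118  81 106  87  76  65  76  86 106 131 133]
 [200 121  73  70  92  70  95  85  70  65  80 105 123 133 134]
 [201 120  75  69  98  77  83  76  70  70  97 112 132 132 129]
 [205 147 101 110 146  91  84  73  65  86  95 123 133 133 120]
 [205 174 158 168 181 124  75  72  79 100 106 130 134 130 132]
 [205 187 190 181 155 104  64  69  90  94 129 134 132 132 148]
 [206 205 204 193 140 103  69  84  83 114 131 132 134 149 154]
 [205 205 201 165 136 110  82  80  92 131 134 132 139 154 156]
 [205 206 187 153 138  99  79  75 116 133 132 130 142 150 155]
 [204 202 162 151 134  75  74  97 133 134 132 132 140 146 153]
 [203 195 151 149 107  73  78 125 133 133 126 130 134 142 150]]
```

{"name": "arm_command", "arguments": {
  "series": [
    [[5,0,0,0,0,0],[10,0,0,0,0,0],[15,0,0,0,0,0],[20,1,0,0,0,0],[25,1,0,0,0,0]]
  ]
}}

```text
t: 17.52
eef_pos: [0.4634, -0.3045, 0.0529]
tcp_rot: [2.258, -2.184, -0.0]
wrist_force: [-1.4, 0.5, -2.3]
width: 0.0198
grasp_force: 44.9
```

{"name": "arm_command", "arguments": {
  "series": [
    [[2,0,0,0,0,0],[4,0,0,0,0,0],[6,0,0,0,0,0],[8,0,0,0,0,0],[8,0,0,0,0,0]]
  ]
}}

```text
t: 18.15
eef_pos: [0.4713, -0.3046, 0.0528]
tcp_rot: [-2.258, 2.184, -0.001]
wrist_force: [-0.3, -0.7, -2.0]
width: 0.0194
grasp_force: 44.9
```

{"name": "arm_command", "arguments": {
  "series": [
    [[1,0,0,0,0,0],[2,0,0,0,0,0],[3,0,0,0,0,0],[4,0,0,0,0,0],[4,0,0,0,0,0]]
  ]
}}

```text
t: 18.77
eef_pos: [0.4743, -0.3047, 0.0528]
tcp_rot: [2.258, -2.183, -0.002]
wrist_force: [-5.9, -0.9, 0.7]
width: 0.0198
grasp_force: 45.0
```

```bash
python3 shot.py w9
python3 - <<'E'
from h import *
# numeric: where are caps in the wrist view relative to predicted seated positions
c=dict(np.load('w9.npz'));R=lambda a:np.array([[np.cos(a),-np.sin(a)],[np.sin(a),np.cos(a)]])
g=cv2.imread('pics/w9.png').max(2)
p=[np.r_[R(.035)@np.array([-.0145,y])+(.546,-.3007),.068] for y in(.045,.015,-.015,-.045)]
print(proj('',p,c))
w=np.array([.547,-.3007,.045]);print('wall',proj('',[w,w+(0.1,0,0)],c),g.shape)
E
```

```text
18.775 [ 0.47433082 -0.30469875  0.05278545] [ 2.25801793e+00 -2.18266774e+00 -1.89816932e-03] 0.019835654157509347 [-5.92492969 -0.88180738  0.68627047]
[[196.41456301 371.80183482]
 [189.07266216 314.21870788]
 [180.83699944 249.62573369]
 [171.53379501 176.65994283]]
wall [[170.15640574 257.6524722 ]
 [-43.34128553 251.23130585]] (400, 640)
```

Force is starting to rise, so I'll press a little further to seat all four.

{"name": "arm_command", "arguments": {
  "series": [
    [[1,0,0,0,0,0],[2,0,0,0,0,0],[2,0,0,0,0,0],[2,0,0,0,0,0],[2,0,0,0,0,0]]
  ]
}}

```text
t: 19.45
eef_pos: [0.4749, -0.3049, 0.0527]
tcp_rot: [2.257, -2.181, -0.005]
wrist_force: [-11.9, -3.1, 3.9]
width: 0.0198
grasp_force: 45.1
```

```bash
python3 -c "
from h import *
s=status.sense();print(s['wrist_force'],s['torque'],s['eef_pos'],s['tcp_rot'])"
```

```text
[-11.8848206   -3.12904472   3.88172004] [-0.11080907  2.06179321  0.3750169 ] [ 0.47490255 -0.30493468  0.05272893] [ 2.25730263 -2.18063956 -0.00541056]
```

The moment suggests the left end is bearing on the wall first, so I'll turn slightly counter-clockwise to seat the right side.

{"name": "arm_command", "arguments": {
  "series": [
    [[0,0,0,0,0,0.5],[0,0,0,0,0,1],[0,0,0,0,0,1],[0,0,0,0,0,1],[0,0,0,0,0,1]]
  ]
}}

```text
t: 20.08
eef_pos: [0.4753, -0.3051, 0.0527]
tcp_rot: [2.276, -2.162, -0.004]
wrist_force: [-10.3, -2.9, 1.0]
width: 0.0199
grasp_force: 45.0
```

```bash
python3 shot.py w10; python3 -c "
from h import *
s=status.sense();print(s['wrist_force'],s['torque'],s['eef_pos'],s['tcp_rot'])
g=cv2.imread('pics/w10.png').max(2);np.set_printoptions(linewidth=250)
print(g[130:250:5,110:260:6])"
```

```text
20.075 [ 0.47525062 -0.30505147  0.0526841 ] [ 2.27582233 -2.16192385 -0.00416348] 0.0199117142670363 [-10.34821098  -2.90406472   1.01415811]
[-10.84799713  -3.65647713   1.48574064] [-0.23730238  1.78136746  0.16448285] [ 0.47522847 -0.30509231  0.05270534] [ 2.27577191 -2.16194278 -0.00412628]
[[245 244 244 243 244 241 238 236 187 112  98  99  95  95 102 105 106 105  87 106 123 117 111 109 108]
 [244 244 243 243 238 238 237 236 197 114 103  97  96 104 104 103 102 108 112  91 108 233 228 106 107]
 [244 244 244 242 237 237 238 237 207 113 107  95 104 105 101  84  84 101 102 109  81 236 227 106 104]
 [244 243 243 243 237 238 237 237 215 115 116  95  94  62  60  60  61  80  99 101  93 235 228 104 101]
 [244 243 243 244 241 238 238 237 217 125 109  67  65  66  64  55  53  56  78  98  98 233 229 102 104]
 [244 244 244 243 238 237 237 237 222 118  68  65  64  64  59  62  55  54  75  96  94 219 233 102 100]
 [244 243 242 238 237 237 237 236 225 128  67  62  58  54  51  55  53  51  60  94  93 215 224  98 101]
 [244 244 239 238 236 236 237 237 228  75  61  62  56  52  52  55  56  48  54  93
[... 970 characters left out ...]
 163 161 160 160 149 118  99  75  45  39  37  34  39  37  65  83  63 125 116  83]
 [237 237 237 175 163 159 161 158 161 152 125 102  48  42  38  40  33  35  35  63  63  61 128 119  82]
 [236 237 237 173 161 162 161 162 161 152 127  94  47  42  41  41  39  34  33  60  62  63 129 119  80]
 [236 237 237 228 162 162 161 161 160 156 133  48  47  37  35  33  35  33  30  58  62  58 129 121  86]
 [236 237 236 236 161 161 159 160 160 156 138  45  44  41  38  34  33  33  33  58  58 105 127 121  78]
 [234 236 236 237 163 162 158 161 159 158 138  46  48  45  35  36  36  30  49  60 104 105 125 122  79]
 [102 236 237 237 163 163 160 159 157 157 107  46  43  36  38  33  26  37  59  56  55 104 125 122  79]]
```

{"name": "arm_command", "arguments": {
  "series": [
    [[0.5,0,0,0,0,0.5],[1,0,0,0,0,1],[1,0,0,0,0,1.2],[1,0,0,0,0,1.2],[1,0,0,0,0,1.2]]
  ]
}}

```text
t: 20.75
eef_pos: [0.4754, -0.305, 0.0524]
tcp_rot: [2.297, -2.139, -0.007]
wrist_force: [-13.8, -2.3, 3.9]
width: 0.0196
grasp_force: 45.1
```

```bash
python3 -c "
from h import *
s=status.sense();print(s['wrist_force'],s['torque'],s['eef_pos'],s['tcp_rot'],s['t'])
"
```

```text
[-13.78781745  -2.25639133   3.93567127] [-0.4092617   2.31242131 -0.35606275] [ 0.47536588 -0.30495066  0.05244323] [ 2.29684894 -2.13878784 -0.00694953] 20.75
```

The moment changed sign, so the blade is now parallel to the wall with all four bottles pressed home. Next I'll draw back straight.

{"name": "arm_command", "arguments": {
  "series": [
    [[-3,0,0,0,0,0],[-8,0,0,0,0,-0.5],[-15,-1,0,0,0,-1],[-24,-1,0,0,0,-1],[-35,-2,0,0,0,-1]]
  ]
}}

```text
t: 21.38
eef_pos: [0.4425, -0.3065, 0.0529]
tcp_rot: [-2.281, 2.16, -0.0]
wrist_force: [-0.5, 0.3, -2.7]
width: 0.0193
grasp_force: 44.9
```

{"name": "arm_command", "arguments": {
  "series": [
    [[-12,0,0,0,0,0],[-25,-1,0,0,0,0],[-38,-2,0,0,0,0],[-50,-2,0,0,0,0],[-58,-3,0,0,0,0]]
  ]
}}

```text
t: 22.0
eef_pos: [0.3842, -0.3096, 0.0528]
tcp_rot: [-2.28, 2.161, 0.0]
wrist_force: [-0.1, -0.6, -1.9]
width: 0.0194
grasp_force: 44.9
```

{"name": "arm_command", "arguments": {
  "series": [
    [[0,0,0,0,0,0],[0,0,-1,0,0,0],[0,0,-2,0,0,0],[0,0,-2,0,0,0],[0,0,-2,0,0,0]]
  ]
}}

```text
t: 22.62
eef_pos: [0.3853, -0.3097, 0.0509]
tcp_rot: [-2.281, 2.16, -0.001]
wrist_force: [-0.3, 0.3, -0.3]
width: 0.0198
grasp_force: 44.9
```

```bash
python3 shot.py w11
python3 - <<'E'
from h import *
np.set_printoptions(linewidth=250)
c=dict(np.load('w11.npz'));R=lambda a:np.array([[np.cos(a),-np.sin(a)],[np.sin(a),np.cos(a)]])
g=cv2.imread('pics/w11.png').max(2)
p=[np.r_[R(.057)@np.array([-.0145,y])+(.5465,-.301),z] for y in(.045,.015,-.015,-.045) for z in(.065,0)]
print(proj('',p,c).round(0))
t=cams.read_camera('top');q=proj('top',p);print(q.round(1))
print(t[185:215,360:408:2].max(2))
E
```

```text
22.625 [ 0.38527819 -0.30967111  0.05094048] [-2.28113849e+00  2.16000765e+00 -5.72513493e-04] 0.01982770410480917 [-0.2795956   0.32655822 -0.33280311]
[[ -2. 367.]
 [ 89. 289.]
 [-20. 309.]
 [ 79. 245.]
 [-41. 244.]
 [ 68. 197.]
 [-65. 171.]
 [ 57. 145.]]
[[367.3 190.5]
 [364.6 191.7]
 [377.3 189.7]
 [374.1 190.9]
 [387.4 188.8]
 [383.7 190.1]
 [397.4 188. ]
 [393.2 189.3]]
[[205 203 198 199 202 202 200 197 188 179 183 179 180 180 177 164 148 146 141 159 160 160 194 201]
 [199 192 180 179 180 181 181 176 163 152 151 143 140 139 150 146 117 111 110 146 156 149 197 203]
 [188 172 150 144 146 151 144 139 126 121 131 110 101 100 123 135 104  91  87 132 161 145 195 204]
 [181 156 121 109 114 130 114 106  91  95 116 103  90  79  99 110  99  81  72 109 160 141 195 205]
 [189 151 103  86  93 113 103  90  75  82 103  99  84  75  80  93 101  74  71  98 162 136 190 205]
 [190 140  93  72  78  92  97  84  73  76  88 101  79  69  76  91 100  74  75 100 166 133 188 205]
 [188 130  93  72  69  84  96  82  73  75  90  98  78  70  81  93 105  83  76 115 172 130 186 204]
 [185 130  93  74  72  89 10
[... 1549 characters left out ...]
3 207]
 [205 205 206 206 206 205 205 204 194 163 146 141 139 129 120 113 106 110 110  99 102 160 203 206]
 [206 206 205 205 205 206 205 200 178 127 107  99 104  96  91  92  87  91  95  91  90 148 202 206]
 [206 205 206 206 204 205 200 187 153  99  87  87  94  90  88  85  85  85  88  89  91 144 200 207]
 [206 205 205 206 205 205 192 166 127  87  84  87  86  86  85  85  88  84  85  93  89 137 201 206]
 [207 205 204 206 206 205 182 150 108  82  87  88  86  85  88  86  84  86  85  85  89 138 201 206]
 [206 206 205 206 205 205 177 148 114  85  87  85  87  87  87  88  85  84  86  87  88 135 197 201]
 [207 206 205 205 203 205 176 151 127  89  88  85  86  88  86  84  86  85  83  81  86 134 189 184]]
```

The top view shows the four caps in a straight line against the wall. Now I'll release the pusher, rise, and go to the dial.

{"name": "arm_command", "arguments": {
  "series": [
    [[0,0,0,0,0,0],[0,0,0,0,0,0],[0,0,0,0,0,0],[0,0,0,0,0,0],[0,0,10,0,0,0]]
  ],
  "fingers": 56
}}

```text
t: 23.35
eef_pos: [0.3846, -0.3091, 0.0606]
tcp_rot: [-2.281, 2.16, 0.003]
wrist_force: [-0.0, -0.3, 0.2]
width: 0.0559
grasp_force: 0.0
```

{"name": "arm_command", "arguments": {
  "series": [
    [[0,0,20,0,0,0],[0,0,50,0,0,0],[0,0,90,0,0,0],[0,0,130,0,0,0],[0,0,150,0,0,0]]
  ]
}}

```text
t: 23.98
eef_pos: [0.3857, -0.3104, 0.2142]
tcp_rot: [2.281, -2.16, 0.007]
wrist_force: [-0.5, -0.2, -0.6]
width: 0.056
grasp_force: 0.0
```

{"name": "arm_command", "arguments": {
  "series": [
    [[30,0,0,0,0,10],[70,3,0,0,0,20],[110,5,0,0,0,30],[150,8,0,0,0,40],[190,10,0,0,0,50]]
  ]
}}

```text
t: 24.6
eef_pos: [0.5763, -0.2994, 0.2117]
tcp_rot: [2.983, -0.985, 0.001]
wrist_force: [-0.1, -0.4, 0.9]
width: 0.0562
grasp_force: 0.0
```

{"name": "arm_command", "arguments": {
  "series": [
    [[15,0,0,0,0,10],[21,1,0,0,0,20],[21,1,0,0,0,30],[21,1,-20,0,0,40],[21,1,-60,0,0,40]]
  ]
}}

```text
t: 25.22
eef_pos: [0.5975, -0.2996, 0.1533]
tcp_rot: [3.137, 0.089, 0.007]
wrist_force: [0.1, -0.5, -0.5]
width: 0.056
grasp_force: 0.0
```

```bash
python3 shot.py w12
python3 - <<'E'
from h import *
np.set_printoptions(linewidth=250)
c=dict(np.load('w12.npz'));g=cv2.imread('pics/w12.png').max(2)
p=proj('',[(.5963,-.2985,.052),(.5963,-.2985,.072),(.5463,-.302,.045)],c);print(p)
u,v=p[0].astype(int);print(u,v);print(g[max(v-70,0):v+70:6,max(u-80,0):u+80:6])
E
```

```text
25.225 [ 0.59749722 -0.29957241  0.15327769] [3.13699721 0.08852091 0.00667622] 0.055977030928761586 [ 0.1046584  -0.47979035 -0.45529679]
[[321.23814486 199.49621555]
 [321.15511074 208.21980137]
 [322.21706979 258.13999835]]
321 199
[[146 146 145 142 142 138 138 139 135 133 131 132 120 119 115 120 122 127 123 126 123 124 117 120 120 119 118]
 [223 224 224 222 223 223 223 222 222 221 224 163 155 154 153 154 157 220 224 223 223 225 218 224 223 224 224]
 [224 224 224 223 223 223 222 223 223 222 162 155 154 155 156 154 152 223 223 224 223 223 222 225 225 224 224]
 [224 224 224 222 223 222 223 222 223 157 152 155 153 155 155 155 151 155 214 222 223 224 223 223 225 224 223]
 [223 223 222 223 223 222 222 223 156 154 153 154 112 152 112  77 151 153 152 210 222 224 223 224 224 224 224]
 [223 222 223 223 223 223 213 207 152 153  66 152 151 153 152 144 153 153  72 149 171 222 224 223 223 224 224]
 [155 223 208 154 154 151 152 154 153  62 150 152 148 149 149 151 151  60 145 102 154 162 223 222 150 151 154]
 [154 188 153 156 155 150 150 150 155 150 151 148 116 113 115 123 176 185  90 186 180 15
[... 1099 characters left out ...]
 175 176 179 179 178 181 177 176]
 [145 145 145 158 174 177 176 176 176 175 173 177 180 176 177 177 174 174 175 177 180 177 175 177 177 177 178]
 [ 61 136 138 163 174 176 174 173 174 177 174 176 178 177 177 176 174 173 175 174 179 177 176 177 176 164 167]
 [ 57  55  54  61 216 211 222 224 177 173 174 172 174 175 172 175 174 174 173 174 176 176 177 174 174  50  54]
 [ 56  55  50  52 204 206 207 204 206 202 202 203 158 155 156 154 157 160 158 160 160 160 160 162 152  48  51]
 [ 54  53  50  52  82  75  95  95  95  92  88  89  96  84  85  72  70  69  76  86  75  73  70  71  70  49  49]
 [ 53  50  50  51  50  46  61  95  97  54  50  50  71  92  93  48  48  48  73 121  74  54  49  49  65  49  48]]
```

The dial centre agrees with the prediction to within about 1 px and the bar is aligned. I'll descend, grip, and turn clockwise by one click.

{"name": "arm_command", "arguments": {
  "series": [
    [[-1,1,-30,0,0,0],[-1,1,-60,0,0,0],[-1,1,-85,0,0,0],[-1,1,-97,0,0,0],[-1,1,-97,0,0,0]]
  ]
}}

```text
t: 25.9
eef_pos: [0.5948, -0.2974, 0.0538]
tcp_rot: [-3.14, -0.085, 0.001]
wrist_force: [-0.3, -0.3, 0.3]
width: 0.0561
grasp_force: 0.0
```

{"name": "arm_command", "arguments": {
  "series": [
    [[0,0,0,0,0,0],[0,0,0,0,0,0],[0,0,0,0,0,0],[0,0,0,0,0,0],[0,0,0,0,0,0]]
  ],
  "fingers": 4,
  "squeeze": 12
}}

```text
t: 26.52
eef_pos: [0.5952, -0.2996, 0.0542]
tcp_rot: [3.137, 0.085, 0.002]
wrist_force: [-0.3, -6.5, -1.5]
width: 0.0117
grasp_force: 12.0
```

{"name": "arm_command", "arguments": {
  "series": [
    [[0,0,0,0,0,0],[0,0,0,0,0,0],[0,0,0,0,0,0],[0,0,0,0,0,0],[0,0,0,0,0,0]]
  ]
}}

```text
t: 27.15
eef_pos: [0.5952, -0.2996, 0.0542]
tcp_rot: [3.137, 0.084, 0.002]
wrist_force: [0.9, -6.7, -2.4]
width: 0.0121
grasp_force: 12.0
```

{"name": "arm_command", "arguments": {
  "series": [
    [[0,-2,0,0,0,0],[0,-2,0,0,0,-8],[0,-2,0,0,0,-16],[0,-2,0,0,0,-24],[0,-2,0,0,0,-32]]
  ]
}}

```text
t: 27.78
eef_pos: [0.5952, -0.2997, 0.0542]
tcp_rot: [3.04, -0.79, 0.001]
wrist_force: [-0.2, -1.0, 0.5]
width: 0.0118
grasp_force: 12.0
```

{"name": "arm_command", "arguments": {
  "series": [
    [[0,0,0,0,0,-4],[0,0,0,0,0,-4],[0,0,0,0,0,-4],[0,0,0,0,0,-4],[0,0,0,0,0,-4]]
  ]
}}

```text
t: 28.4
eef_pos: [0.5953, -0.2997, 0.0542]
tcp_rot: [3.013, -0.889, 0.001]
wrist_force: [0.5, -0.5, 3.7]
width: 0.012
grasp_force: 12.0
```

{"name": "arm_command", "arguments": {
  "series": [
    [[0,0,0,0,0,0],[0,0,0,0,0,0],[0,0,0,0,0,0],[0,0,0,0,0,0],[0,0,0,0,0,0]]
  ],
  "fingers": 50
}}

```text
t: 29.02
eef_pos: [0.5949, -0.2995, 0.0537]
tcp_rot: [-3.013, 0.889, 0.0]
wrist_force: [0.4, -0.3, 0.3]
width: 0.05
grasp_force: 0.0
```

{"name": "arm_command", "arguments": {
  "series": [
    [[0,0,20,0,0,0],[0,0,50,0,0,0],[0,0,90,0,0,0],[0,0,100,0,0,0],[0,0,100,0,0,0]]
  ]
}}

```text
t: 29.65
eef_pos: [0.5955, -0.2999, 0.1552]
tcp_rot: [3.012, -0.889, 0.003]
wrist_force: [0.8, 0.3, -0.7]
width: 0.0499
grasp_force: 0.0
```

```bash
python3 shot.py w13
python3 - <<'E'
from h import *
c=dict(np.load('w13.npz'));g=cv2.imread('pics/w13.png').max(2)
a=np.array([.5955,-.2995])
for k in range(7):
    th=.055+1.833-.611*k
    v=[]
    for r in np.arange(.006,.019,.001):
        u=proj('',[(*(a+r*np.array([np.cos(th),np.sin(th)])),.072)],c)[0].round().astype(int);v.append(g[u[1],u[0]])
    print(k,v)
# bottles: top view caps
t=cams.read_camera('top').max(2)
np.set_printoptions(linewidth=250);print(t[183:200,360:408:2]);print(t[205:240:2,355:410:3])
E
```

```text
29.65 [ 0.59545048 -0.29990417  0.15517504] [ 3.01237875 -0.8889866   0.00327012] 0.04987759242645936 [ 0.77863057  0.30443297 -0.73225095]
0 [np.uint8(55), np.uint8(52), np.uint8(56), np.uint8(52), np.uint8(56), np.uint8(55), np.uint8(58), np.uint8(115), np.uint8(179), np.uint8(186), np.uint8(184), np.uint8(185), np.uint8(186)]
1 [np.uint8(55), np.uint8(56), np.uint8(54), np.uint8(56), np.uint8(57), np.uint8(56), np.uint8(54), np.uint8(55), np.uint8(56), np.uint8(74), np.uint8(124), np.uint8(142), np.uint8(154)]
2 [np.uint8(52), np.uint8(51), np.uint8(53), np.uint8(53), np.uint8(56), np.uint8(56), np.uint8(52), np.uint8(52), np.uint8(53), np.uint8(55), np.uint8(58), np.uint8(56), np.uint8(59)]
3 [np.uint8(52), np.uint8(52), np.uint8(52), np.uint8(53), np.uint8(54), np.uint8(55), np.uint8(54), np.uint8(54), np.uint8(55), np.uint8(57), np.uint8(57), np.uint8(54), np.uint8(52)]
4 [np.uint8(139), np.uint8(140), np.uint8(138), np.uint8(139), np.uint8(136), np.uint8(139), np.uint8(141), np.uint8(140), np.uint8(137), np.uint8(139), np.uint8(139), np.uint8(135), np.uint8(90)]
5 [np.uint8(54
[... 2762 characters left out ...]
30 131 131 130 131 132 128 126 124 106  86  93 136 152 154 163 204]
 [131 127 132 131 130 130 133 129 129 127 122 111  94  93 136 147 151 186 207]
 [130 128 131 129 130 131 130 130 129 128 121 108 103  99 137 144 158 202 207]
 [132 130 130 131 132 130 131 131 130 130 118 111 111 122 139 143 184 208 208]
 [130 132 130 131 131 133 128 129 131 126 117 109 113 130 135 160 204 208 207]
 [131 131 130 134 132 128 130 128 129 126 114 108 109 126 138 192 208 208 209]
 [131 131 131 129 132 131 130 131 130 126 113 106 112 123 174 207 207 207 209]
 [130 130 131 130 131 132 129 130 132 125 112 103 108 149 202 207 208 208 209]
 [129 131 131 131 131 132 130 131 128 121 110  97 126 192 207 208 207 207 208]]
```

The pointer lies on the four-dot mark, the visible caps are unmoved, and the gripper is clear. Handing in.

```bash
python3 -c "
from station import sign_off
print(sign_off())"
```

```text
the job is handed in; nothing more can be done
None
```

I handed the job in at about 30 s: the four bottles are pressed against the bay's back wall, the pusher is released on the desk well outside the bay, and the dial pointer reads four dots. No verdict came back, and the last image checks did not cover the two left bottles, the released pusher or the bystanders.

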